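Load a turned foot so the part-present pin stays pressed

TASK

Take the turned cabinet foot that has a round tenon and lay it, without dropping it, in the sloping loading seat, tenon end downhill and passing between the two steel cheeks. Push it down the slope until its square shoulder is fully home against the cheeks, so that it holds the sensing pin pressed in by itself when you let go. Leave the foot without a tenon, the tools and the other things on the bench where they are.

Things in the scene. Friction and masses are not known exactly. Their poses are not given: they have to be found in the camera images.
- foot: Turned cabinet foot to load: brown wood, 190 mm long, 0.24 kg +-30%, lying along its x, z up, pointing any way; may swap places with the plain foot. Origin: underside, mid-length; its axis is 25 mm higher. Along x: round tenon 28 mm dia., -95..-65; square block 50 x 50, -65..+20; turned part 32 to 46 mm dia., +20..+95, ending in a flat 46 mm disc. Balances near x = -2.
- tenon_end (a point): Centre of the end face of the foot's tenon. With the foot fully home it is at bed x = -30 mm, y = 0, z = 25 mm.
- shoulder (a point): Centre of the foot's shoulder: the flat square end of the block around the root of the tenon (foot x = -65 mm, z = 25 mm). Fully home it touches the cheeks: the foot's origin is then at bed x = +65 mm, its underside on the bed, its x along the bed's x.
- bed: Plywood bed of the loading seat, fixed on a grey stand (plate 270 x 130 mm), seat turned up to 0.35 rad about vertical. Bed x points uphill, 32 degrees above level; the low end is nearer the robot. z is square to the bed surface, y across. Origin: on the surface, centre line, at the uphill faces of the cheeks, 85 mm above the bench. Bed 100 mm wide, x = -85..+170 mm.
- cheeks (a point): Midway between the two steel cheeks at their uphill faces, 25 mm above the bed. The cheeks stand at bed x = -22..0 mm, 36 mm high, 18 mm thick, 38 mm apart, open above: the tenon passes between them, the square block and the 46 mm disc do not.
- rails (a point): Middle of the guide channel, on the bed surface. Two aluminium side rails, 14 mm high, 10 mm thick, 58 mm apart, run at bed x = +7..+87 mm; the square block lies between them, so fingers holding it must stay higher than the rails.
- pin (a joint): Sensing pin: steel plunger, 12 mm dia., pointing uphill out of a black housing (bed x = -80..-44 mm, 52 wide, 46 high), axis 25 mm above the bed, tip at bed x = -22 mm when free. Value in m: 0 free, 0.008 with the foot home, 0.010 at its stop. Spring 0.4 N, rising to 1.2 N at 0.008. The foot may or may not slide by itself: push it home; then weight and friction hold the pin.
- plain_foot: The second turned foot, the same as foot in material and size but WITHOUT a tenon: its square end is a plain face, so it is 160 mm long (square block x = -65..+20 mm, turned part x = +20..+95 mm). Lies on the bench; not to be used.
- glue: White glue bottle, 64 mm across, 170 mm tall, upright; origin under its centre. Leave it alone.
- tin: Open steel tin, 68 mm across the mouth, 85 mm tall, upright; origin under its centre. Leave it alone.
- sander: Cork sanding block 112 x 67 x 32 mm, lying flat; origin under its centre. Leave it alone.
- mallet: Wooden joiner's mallet lying flat, 60 mm high: head 70 x 130 mm centred at its x = +100 mm, handle along its x back to -155 mm; origin on the bench. Leave it alone.
- rasp: Hand tool with a dark wooden handle, 240 mm long, lying along its x, about 30 mm thick. Leave it alone.

How it is judged (in metres and radians):
On the way, in this order (a step that is already met when the one before it is completed fails the run):
1. the foot with the tenon is lifted off the bench (height (world z) of tenon_end above 0.06 m and contact force between foot and the fingers above 0.5 N and not (contact force between foot and bed above 0.01 N)), for 0.1 s.
2. the foot lies lengthwise on the bed of the seat, between the rails, tenon downhill (y of tenon_end in the frame of bed between -0.008 and 0.008 m and z of tenon_end in the frame of bed between 0.019 and 0.031 m and angle between the x axis of foot and the x axis of bed, either way round below 0.12 rad and x of tenon_end in the frame of bed below 0.03 m and contact force between foot and bed above 0.05 N), for 0.1 s.
At the end, for the whole second after the job is handed in: The foot, released and at rest, lies on the sloping bed along it (within 0.12 rad), tenon downhill between the cheeks (tenon end within 8 mm of the centre line and 6 mm of its height of 25 mm above the bed), its shoulder within 2.5 mm of the cheeks, and holds the pin pressed in by more than 6 mm (value of joint pin above 0.006 m and x of tenon_end in the frame of bed between -0.034 and -0.0275 m and y of tenon_end in the frame of bed between -0.008 and 0.008 m and z of tenon_end in the frame of bed between 0.019 and 0.031 m and angle between the x axis of foot and the x axis of bed, either way round below 0.12 rad and linear speed of foot below 0.02 m/s); the robot touches nothing.
It fails at once if the foot is dropped: it moves faster than 0.5 m/s with no finger on it (a fall of about 13 mm) (linear speed of foot above 0.5 m/s and contact force between foot and the fingers below 0.01 N).
It fails at once if a bystander (the foot without a tenon, glue, tin, sanding block, mallet, hand tool) is moved more than 30 mm (distance of any of plain_foot, glue, tin, sander, mallet, rasp from where it was at the start of the episode above 0.03 m).
It also fails if it takes over 38 s, if anything falls off the work surface, if the arm or the gripper's body presses on something with over 40 N, if the wrist force passes 120 N, or if a joint passes its speed limit or range.

ROBOT

A 6-joint arm with a two-finger parallel gripper is mounted at the origin on the work surface. World frame = base frame: x ahead of the robot, y to its left, z up, the work surface at z = 0. Lengths are in m, angles in degrees, forces in N, time in s.
With the tool pointing down it reaches from about 0.35 to 0.875 m from the base axis. Payload 4.2 kg.
Tool frame: the origin (TCP) lies on the front face of the gripper's body, between the roots of the fingers; the fingertips stand 70 mm ahead of it and the grasp point (between the pads) lies 51 mm ahead of it (r.nose_length is the distance from the TCP to the fingertips, in m); z points along the fingers, y is the direction in which the jaws open and shut (so a half turn about z gives the same grasp; the last joint's range is limited). The gripper opens to 87 mm and grips with 3 to 60 N. Pads are 19 mm wide; open, the fingers measure 117 mm over their backs; the gripper's body (75 mm by 190 mm) begins 51 mm behind the grasp point.
Start: joints at [14.817, 22.042, 0.453, 0, -68.411, -14.817], TCP at [0.625, 0, 0.292] pointing down, gripper open.
Joint ranges: [-179.83, 179.83], [-69.29, 118.12], [-61.27, 80.66], [-181.25, 117.63], [-171.15, -9.14], [-177.46, 177.46]. Speed limits (degrees/s): [159.86, 159.86, 180, 180, 180, 180].

INTERFACE

Orientations are given as a 3x3 rotation matrix whose columns are the frame's x, y, z axes.
In Python, from station import telemetry, capture, order, r gives the robot as it stands.
- The arm moves only by the tool drive_tool, never from a script. Its argument "series" is a list of rows, each a list of 4 numbers: the shift along the tool's x, y, z as a fraction of full scale, then the turn about the tool's z as a fraction of full scale. In form: [[dx, dy, dz, turn], ...]. A call has 1 to 10 rows; each row is the pose to reach, as a shift and turn from the pose commanded when the call began, along the tool's axes at that moment; what a row does not reach only later rows make up. Full scale, the value 1, is 0.12 m for a shift and 2 rad for a turn. A row lasts 1/8 s, in which the tool goes at most 62.5 mm and 10.7 degrees, less where a joint would pass 70% of its speed; a pose out of reach is approached as far as the arm can. A call with a number of a shift or a turn outside -1 to 1 is refused whole. A call with a gripper value outside its range is refused whole. "fingers" is the finger opening in mm, from 0 to 87, set as the call begins (left out, the last holds). The fingers move at their own pace and stop on an object; the grip force is fixed at half the most. Time passes only in rows, so rows that repeat a pose let the fingers close. It gives the time, the measured TCP pose, the force and the opening at its end, in the units of the state.
- telemetry.sense(): the state, without advancing time (a new reading comes with each control period).
- capture(name): name is "scene" or "side" or "wrist"; returns a dict with "color" (480x640x3 uint8, blue, green, red), "fx", "fy", "cx", "cy" (pixels), "eye" and "attitude" of the camera in the world; the wrist camera has in their place "mount" (4x4, takes a point from camera to tool coordinates, whose origin is the TCP and whose axes are the flange's). Camera axes: x right, y up, looking along -z (the intrinsics and any distortion apply to the point x, -y, -z); pixel columns grow to the right and rows downward; lengths in m; the calibration is good to about 2 mm. A picture is of the moment at which its call begins: read the wrist's pose just before it. There is no depth.
- order.finish_job(): hands the job in, once; it reports no verdict.
The state is a dict: "time_s": time; "joints": joint angles; "joint_velocities": joint speeds; "effort": joint torques, N m; "tcp_pos": TCP position; "ee_rot": TCP orientation; "wrist_force": force on the tool from outside, world axes, zero at the start; "moment": the same for the moment, N m; "gripper_width": opening from 0.0 (shut) to 1.0 (fully open).
Only numpy, scipy, OpenCV 4.12 (cv2) and the standard library are available. Lean on these libraries where they do the work, as an engineer would, in place of code of your own. Each camera call takes 0.05 s, during which the arm holds its last target. There are 200 camera calls.

## Working session

There is one attempt and no reset: what is moved stays moved. The work goes in short steps, Python scripts to look and compute and a tool call to move; the robot and the scene stay as the last step left them, time stands still between calls to the robot, and variables do not carry over. Pictures are saved under pics/ and viewed, about 8 in all and at most 12, crops included, and the job is handed in when it is done.

Besides the shell and the picture viewer there is one more tool, called after "Call:" as name(argument=value, ...), one argument or row to a line, values as JSON. drive_tool: Moves the arm, as the interface text tells. Shift numbers are shares of 0.12 m and turn numbers shares of 2 rad, none past 1 either way. Its arguments: {"type":"object","properties":{"series":{"type":"array","items":{"type":"array","items":{"type":"number","minimum":-1,"maximum":1}}},"fingers":{"type":"number"}},"required":["series"]}

```bash
mkdir -p pics; ls; python3 - <<'E'
from station import telemetry, capture
import cv2,numpy as np,pickle
s=telemetry.sense(); print(s)
D={}
for n in("scene","side","wrist"):
    c=capture(n); D[n]=c; cv2.imwrite(f"pics/{n}0.png",c["color"]); print(n,{k:v for k,v in c.items() if k!="color"})
pickle.dump((s,D),open("d0.pkl","wb"))
E
```

```text
pics
{'time_s': 0.0, 'joints': array([ 1.48174623e+01,  2.20894557e+01,  3.77416251e-01, -3.00340862e-02,
       -6.84114218e+01, -1.48157722e+01]), 'joint_velocities': array([-0.02170396, -0.11599487,  0.0013047 , -0.04392667, -0.02318633,
       -0.02528696]), 'effort': array([ 5.69075401e-04, -3.90661991e+01,  1.87403029e+01,  4.22001421e+00,
        1.09914420e-02, -1.81494070e-04]), 'tcp_pos': array([6.24526771e-01, 3.32628215e-05, 2.91154352e-01]), 'ee_rot': array([[-1.63810308e-04, -9.99997549e-01, -2.20775372e-03],
       [-9.99999983e-01,  1.63986987e-04, -7.98456640e-05],
       [ 8.02075112e-05,  2.20774061e-03, -9.99997560e-01]]), 'wrist_force': array([-0.38454767,  0.08521582,  0.2783128 ]), 'moment': array([-0.02253571, -0.01485265, -0.00949095]), 'gripper_width': 1.0009786448210913}
scene {'fx': 558.7983979011966, 'fy': 558.7983979011966, 'cx': 316.07781257448437, 'cy': 234.48969924232685, 'eye': array([ 1.24967   , -0.31986889,  0.96851375]), 'attitude': array([[ 0.33791046, -0.69702982,  0.63242862],
       [ 0.94116778,  0.25342271, -0.22356238],
       [-0.00444213,  0.67076551,  0.74165619]])}
side {'fx': 487.63092204133517, 'fy': 487.63092204133517, 'cx': 312.9312634021116, 'cy': 241.30100041628032, 'eye': array([-0.20341677, -0.77923669,  0.76287765]), 'attitude': array([[ 0.71482529,  0.39186987, -0.57919151],
       [-0.69928335,  0.39433463, -0.59624072],
       [-0.0052535 ,  0.83122693,  0.55590844]])}
wrist {'fx': 367.7856738735225, 'fy': 367.7856738735225, 'cx': 319.8448271980987, 'cy': 242.21775034640922, 'mount': array([[ 1.36991047e-03,  9.59897388e-01,  2.80348225e-01,
         7.79681647e-02],
       [ 9.99997271e-01, -1.84550231e-03,  1.43245462e-03,
         5.36508798e-04],
       [ 1.89239275e-03,  2.80345497e-01, -9.59897297e-01,
        -9.40193588e-02],
       [ 0.00000000e+00,  0.00000000e+00,  0.00000000e+00,
         1.00000000e+00]])}
```

View pics/scene0.png

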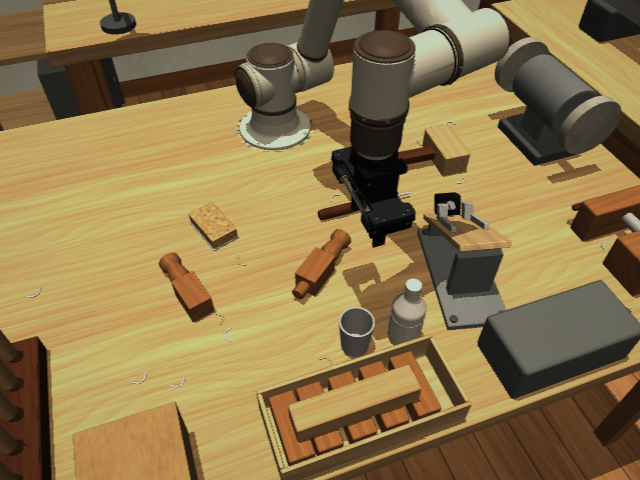

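View pics/side0.png

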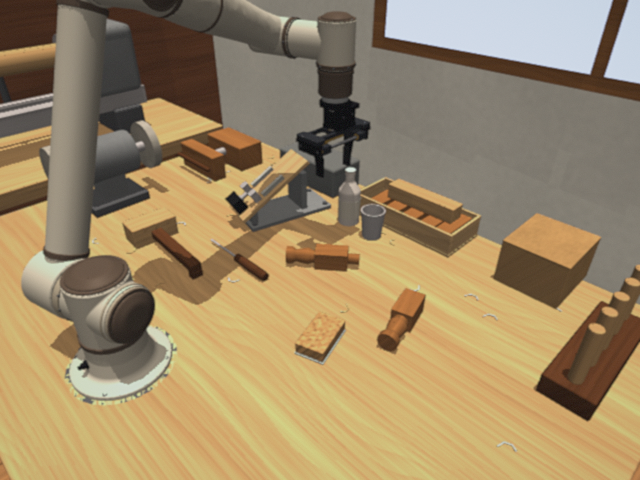

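View pics/wrist0.png

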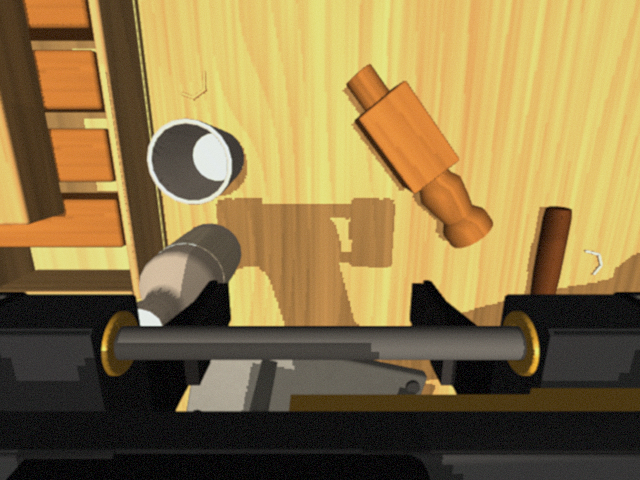

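```bash
cat > h.py <<'E'
import numpy as np,cv2,pickle
from station import telemetry,capture
def pose(c,s):
    """camera position and rotation in world"""
    if "mount" in c:
        R=s["ee_rot"];M=c["mount"];return R@M[:3,3]+s["tcp_pos"],R@M[:3,:3]
    return c["eye"],c["attitude"]
def ray(c,s,uv):
    o,A=pose(c,s);d=A@np.array([(uv[0]-c["cx"])/c["fx"],-(uv[1]-c["cy"])/c["fy"],-1]);return o,d/np.linalg.norm(d)
def onz(c,s,uv,z):
    o,d=ray(c,s,uv);return o+d*(z-o[2])/d[2]
def tri(rs):
    A=np.zeros((3,3));b=np.zeros(3)
    for o,d in rs:
        P=np.eye(3)-np.outer(d,d);A+=P;b+=P@o
    x=np.linalg.solve(A,b);return x,[round(float(np.linalg.norm((np.eye(3)-np.outer(d,d))@(x-o)))*1e3,1) for o,d in rs]
def proj(c,s,p):
    o,A=pose(c,s);q=A.T@(np.asarray(p)-o);return np.array([c["cx"]-c["fx"]*q[0]/q[2],c["cy"]+c["fy"]*q[1]/q[2]])
def snap(n,f):
    s=telemetry.sense();c=capture(n);cv2.imwrite(f"pics/{f}.png",c["color"]);pickle.dump((s,c),open(f+".pkl","wb"));return s,c
E
python3 - <<'E'
from h import *
s,D=pickle.load(open("d0.pkl","rb"))
a,b=ray(D["scene"],s,(300,292)),ray(D["side"],s,(357,259))
print("tenon",tri([a,b]))
a,b=ray(D["scene"],s,(343,240)),ray(D["side"],s,(289,256))
print("disc",tri([a,b]))
E
```

```text
tenon (array([ 0.58793925, -0.12420951,  0.02587385]), [2.7, 2.7])
disc (array([0.47858972, 0.01591254, 0.01925361]), [2.1, 2.1])
```

```bash
python3 - <<'E'
from h import *
s,D=pickle.load(open("d0.pkl","rb"));c=D["wrist"]
P=[onz(c,s,u,.05)[:2] for u in [(404,82),(458,158),(417,192),(358,121)]]
for i in range(4): print(P[i].round(4),np.linalg.norm(P[i]-P[i-1]).round(4))
t,d=onz(c,s,(361,77),.025),onz(c,s,(472,235),.025);print(t,d,np.linalg.norm(t-d), np.degrees(np.arctan2(*(d-t)[[1,0]])))
cv2.imwrite("pics/crop.png",cv2.resize(c["color"][50:260,320:520],None,fx=2.8,fy=2.8,interpolation=cv2.INTER_NEAREST))
im=D["scene"]["color"][180:340,400:540]; cv2.imwrite("pics/seat.png",cv2.resize(im,None,fx=3.7,fy=3.7,interpolation=cv2.INTER_CUBIC))
E
```

```text
[ 0.5532 -0.1207] 0.0491
[ 0.5011 -0.0583] 0.0814
[ 0.5353 -0.0279] 0.0457
[ 0.591  -0.0895] 0.083
[ 0.58701215 -0.1280445   0.025     ] [0.46958684 0.01943559 0.025     ] 0.18851812442087695 128.52719859891585
```

View pics/crop.png

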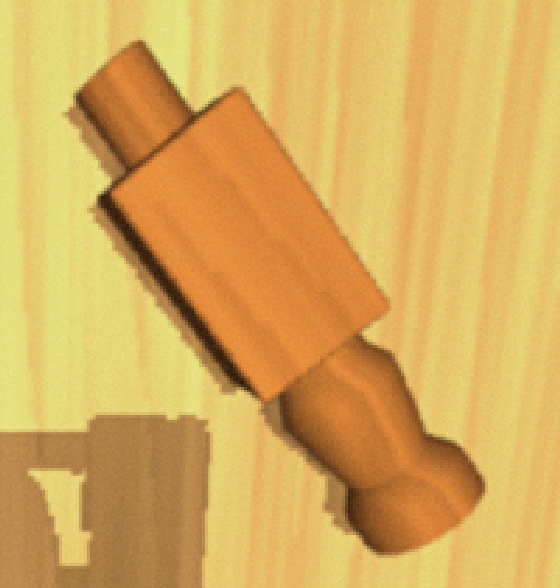

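View pics/seat.png

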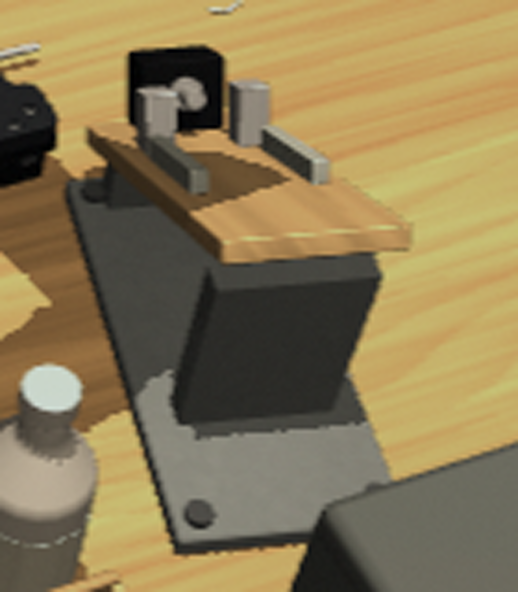

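```bash
cat >> h.py <<'E'
from scipy.optimize import least_squares
a=np.radians(32)
def bedT(p):
    """bed rotation and origin from (x, y, yaw)"""
    c,s=np.cos(p[2]),np.sin(p[2]);Rz=np.array([[c,-s,0],[s,c,0],[0,0,1]])
    return Rz@np.array([[np.cos(a),0,-np.sin(a)],[0,1,0],[np.sin(a),0,np.cos(a)]]),np.array([p[0],p[1],.085])
def fit(obs,x0):
    """obs: (camera, state, pixel, point) with the point placed by place(p, point)"""
    def f(p):
        R,t=bedT(p);return np.concatenate([(proj(c,s,R@np.array(q)/1+t)-u)/c["fx"] for c,s,u,q in obs])
    r=least_squares(f,x0);return r.x,(r.fun.reshape(-1,2)*obs[0][0]["fx"]).round(1)
E
python3 - <<'E'
from h import *
s,D=pickle.load(open("d0.pkl","rb"));c=D["wrist"]
P=np.array([onz(c,s,u,.05)[:2] for u in [(405.7,81.4),(458.6,158.9),(414.6,192.9),(359.3,117.9)]])
v=(P[1]+P[2]-P[0]-P[3])/2;v2=(P[3]-P[0]+P[2]-P[1])/2
print(np.linalg.norm(v),np.linalg.norm(v2),np.degrees(np.arctan2(v[1],v[0])),np.degrees(np.arctan2(v2[1],v2[0])))
m=P.mean(0);u=v/np.linalg.norm(v);print("block",m,"grasp x=+6",m+.0285*u)
c=D["scene"];k=lambda x,y:np.array([400+x/3.7,180+y/3.7])
obs=[(c,s,k(*w),np.array(q)/1e3) for w,q in [((221,238),(170,-50,0)),((411,222),(170,50,0)),((197,173),(87,-34,14)),((316,160),(87,34,14))]]
p,r=fit(obs,[.65,.2,0]);print(p,np.degrees(p[2]),r)
R,t=bedT(p);print("mid",R@[.08,0,.03]+t)
E
```

```text
0.08267647988727825 0.04794039558287761 128.9405020930626 38.42195915115098
block [ 0.54494095 -0.07445546] grasp x=+6 [ 0.52702832 -0.05228819]
[ 0.56110987  0.24409284 -0.22074542] -12.647780796787458 [[-0.   0.9]
 [-0.1  0.1]
 [-0.2 -0.7]
 [ 0.3 -0.4]]
mid [0.61179564 0.23271884 0.15283498]
```

Call:
drive_tool(
  series=[
    [-0.5, 0, -0.2, 0],
    [-1, 0, -0.4, 0],
  ],
)

```text
time_s: 0.4
tcp_pos: [0.6248, 0.1167, 0.3387]
ee_rot: [[-0.002, -1.0, -0.001], [-1.0, 0.002, -0.001], [0.001, 0.001, -1.0]]
wrist_force: [1.5, -0.6, 0.0]
gripper_width: 1.003
```

Call:
drive_tool(
  series=[
    [-0.5, 0, 0, 0],
    [-1, 0, 0, 0],
    [-1, 0, 0, 0],
  ],
)

```text
time_s: 0.78
tcp_pos: [0.6243, 0.2402, 0.3371]
ee_rot: [[0.005, -1.0, -0.002], [-1.0, -0.005, -0.0], [0.0, 0.002, -1.0]]
wrist_force: [0.6, -1.0, -0.5]
gripper_width: 1.0
```

Call:
drive_tool(
  series=[
    [-0.3, 0, 0, 0],
    [-0.3, 0, 0, 0],
    [-0.3, 0, 0, 0],
  ],
)

```text
time_s: 1.15
tcp_pos: [0.625, 0.2712, 0.3384]
ee_rot: [[-0.001, -1.0, -0.001], [-1.0, 0.001, -0.001], [0.001, 0.001, -1.0]]
wrist_force: [-0.6, -0.3, 0.4]
gripper_width: 0.996
```

```bash
python3 - <<'E'
from h import *
s,c=snap("wrist","w1");print(s["tcp_pos"],s["ee_rot"])
cv2.imwrite("pics/w1c.png",cv2.resize(c["color"][0:320,120:520],None,fx=2,fy=1.875,interpolation=cv2.INTER_CUBIC))
E
```

```text
[0.62496675 0.27118396 0.33836179] [[-5.68616918e-04 -9.99999539e-01 -7.73184036e-04]
 [-9.99999604e-01  5.69146209e-04 -6.84512175e-04]
 [ 6.84951915e-04  7.72794505e-04 -9.99999467e-01]]
```

View pics/w1c.png

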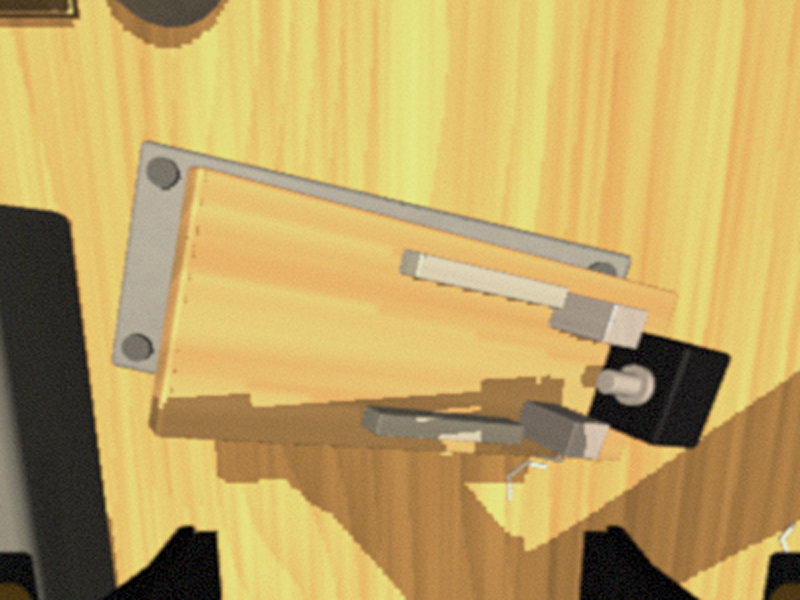

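```bash
python3 - <<'E'
from h import *
s0,D=pickle.load(open("d0.pkl","rb"));s,c=pickle.load(open("w1.pkl","rb"))
k=lambda x,y:np.array([120+x/2,y/1.875])
L=[((204,168),(170,-50,0)),((166,436),(170,50,0)),((677,291),(-85,-50,0)),((423,254),(87,-39,14)),((417,278),(87,-29,14)),
((617,305),(0,-37,36)),((606,340),(0,-19,36)),((648,311),(-22,-37,36)),((638,347),(-22,-19,36)),((585,420),(0,19,36)),((609,425),(-22,19,36)),((572,455),(0,37,36)),((600,459),(-22,37,36))]
obs=[(c,s,k(*w),np.array(q)/1e3) for w,q in L]
p,r=fit(obs,[.56,.24,-.2]);print(p,np.degrees(p[2]));print(r.T)
E
```

```text
[ 0.55951491  0.24617644 -0.22737444] -13.027595734479728
[[-0.4 -2.6  2.6  0.8  0.7  0.7 -0.2  1.8  0.3 -2.7  1.8 -2.1  0.4]
 [ 0.1  1.8  0.5 -0.5  0.  -1.4  0.9 -0.6  0.3  0.3 -0.9  0.6 -0.7]]
```

Call:
drive_tool(
  series=[
    [0.5, 0.2, 0, 0],
    [1, 0.41, 0, 0],
    [1, 0.41, 0, 0],
  ],
)

```text
time_s: 1.58
tcp_pos: [0.5741, 0.1477, 0.34]
ee_rot: [[-0.004, -1.0, 0.0], [-1.0, 0.004, 0.0], [-0.0, -0.0, -1.0]]
wrist_force: [0.8, 0.3, 0.8]
gripper_width: 0.998
```

Call:
drive_tool(
  series=[
    [0.5, 0.2, 0, 0],
    [1, 0.41, 0, 0],
    [1, 0.41, 0, 0],
  ],
)

```text
time_s: 1.95
tcp_pos: [0.5251, 0.0289, 0.3396]
ee_rot: [[-0.004, -1.0, 0.001], [-1.0, 0.004, 0.0], [-0.0, -0.001, -1.0]]
wrist_force: [0.8, -0.4, -0.1]
gripper_width: 0.996
```

Call:
drive_tool(
  series=[
    [0.35, 0, 0.3, -0.09],
    [0.69, 0, 0.6, -0.18],
    [0.69, 0, 0.7, -0.27],
    [0.69, 0, 0.7, -0.338],
    [0.69, 0, 0.7, -0.338],
    [0.69, 0, 0.7, -0.338],
  ],
  fingers=87,
)

```text
time_s: 2.7
tcp_pos: [0.527, -0.0504, 0.2549]
ee_rot: [[0.624, -0.781, 0.001], [-0.781, -0.624, 0.0], [0.0, -0.001, -1.0]]
wrist_force: [-0.6, -0.0, -0.3]
gripper_width: 1.003
```

```bash
python3 - <<'E'
from h import *
s=telemetry.sense();R=s["ee_rot"];print(s["tcp_pos"],np.degrees(np.arctan2(R[1,0],R[0,0])))
d=np.array([.527,-.0523,.089])-s["tcp_pos"];print((R.T@d/.12).round(3))
E
```

```text
[ 0.52703341 -0.0504457   0.25488874] -51.36448354058943
[0.011 0.011 1.382]
```

Call:
drive_tool(
  series=[
    [0.01, 0.01, 0.35, 0],
    [0.01, 0.01, 0.7, 0],
    [0.01, 0.01, 1, 0],
  ],
)

```text
time_s: 3.08
tcp_pos: [0.5265, -0.0522, 0.1337]
ee_rot: [[0.625, -0.781, 0.001], [-0.781, -0.625, 0.0], [0.0, -0.001, -1.0]]
wrist_force: [-0.5, 0.3, -0.4]
gripper_width: 1.002
```

Call:
drive_tool(
  series=[
    [0, 0, 0.2, 0],
    [0, 0, 0.38, 0],
    [0, 0, 0.38, 0],
    [0, 0, 0.38, 0],
  ],
)

```text
time_s: 3.58
tcp_pos: [0.5272, -0.0522, 0.09]
ee_rot: [[0.626, -0.78, 0.002], [-0.78, -0.626, 0.0], [0.001, -0.001, -1.0]]
wrist_force: [-0.3, 0.2, 0.1]
gripper_width: 1.002
```

Call:
drive_tool(
  series=[
    [0, 0, 0, 0],
    [0, 0, 0, 0],
    [0, 0, 0, 0],
    [0, 0, 0, 0],
    [0, 0, 0, 0],
    [0, 0, 0, 0],
  ],
  fingers=0,
)

```text
time_s: 4.32
tcp_pos: [0.5266, -0.0523, 0.0892]
ee_rot: [[0.626, -0.78, 0.001], [-0.78, -0.626, 0.0], [0.0, -0.0, -1.0]]
wrist_force: [1.0, -0.0, 0.9]
gripper_width: 0.574
```

Call:
drive_tool(
  series=[
    [0, 0, -0.1, 0],
    [0, 0, -0.3, 0],
    [0, 0, -0.5, 0],
    [0, 0, -0.75, 0],
    [0, 0, -1, 0],
  ],
)

```text
time_s: 4.95
tcp_pos: [0.5258, -0.0525, 0.2102]
ee_rot: [[0.626, -0.78, -0.001], [-0.78, -0.626, 0.0], [-0.001, 0.001, -1.0]]
wrist_force: [0.5, -0.0, -1.6]
gripper_width: 0.57
```

Call:
drive_tool(
  series=[
    [0, 0, -0.35, 0],
    [0, 0, -0.7, 0],
    [0, 0, -1, 0],
    [0, 0, -1, 0],
    [0, 0, -1, 0],
  ],
)

```text
time_s: 5.58
tcp_pos: [0.5253, -0.0524, 0.328]
ee_rot: [[0.625, -0.78, -0.003], [-0.78, -0.625, 0.001], [-0.002, 0.002, -1.0]]
wrist_force: [0.0, 0.3, -2.5]
gripper_width: 0.57
```

```bash
python3 - <<'E'
from h import *
s,c=snap("wrist","w2");s,e=snap("side","s2");R=s["ee_rot"];print(s["tcp_pos"],np.degrees(np.arctan2(R[1,0],R[0,0])),s["wrist_force"],s["gripper_width"],s["joints"])
A=cv2.resize(e["color"],(480,360)); B=c["color"][180:,120:520]
im=np.zeros((360,880,3),np.uint8); im[:,:480]=A; im[:300,480:]=B
cv2.imwrite("pics/c2.png",cv2.resize(im,(800,327)))
E
```

```text
[ 0.52533713 -0.05243673  0.32741803] -51.29031630919343 [ 0.41994652 -0.79100749 -2.3767592 ] 0.5706921775633272 [ 1.18950723e+01  1.12344980e+01 -9.64886525e+00 -5.34618760e-02
 -6.93214806e+01  2.68337711e+01]
```

View pics/c2.png

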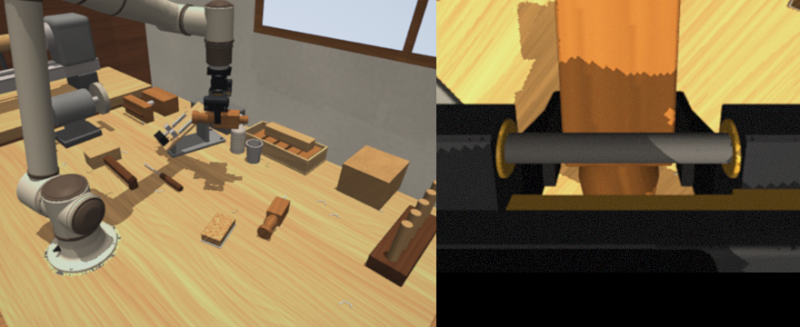

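```bash
python3 - <<'E'
from h import *
s=telemetry.sense();R0=s["ee_rot"]
p=[.5598,.2457,np.radians(-13.0)];R,t=bedT(p)
g=R@[.111,0,.038]+t+[0,0,.051];print("flat tcp",g)
h=g+[0,0,.085];d=h-s["tcp_pos"];print("hover",h,"delta tool/.12",(R0.T@d/.12).round(3))
E
```

```text
flat tcp [0.63189988 0.22905443 0.22704687]
hover [0.63189988 0.22905443 0.31204687] delta tool/.12 [-1.275 -2.16   0.123]
```

Call:
drive_tool(
  series=[
    [-0.05, -0.1, 0, 0.05],
    [-0.15, -0.25, 0, 0.13],
    [-0.25, -0.4, 0, 0.22],
    [-0.35, -0.55, 0, 0.31],
    [-0.45, -0.7, 0, 0.4],
    [-0.52, -0.85, 0, 0.49],
    [-0.6, -1, 0, 0.58],
    [-0.6, -1, 0, 0.67],
    [-0.6, -1, 0, 0.72],
    [-0.6, -1, 0, 0.72],
  ],
)

```text
time_s: 6.92
tcp_pos: [0.5746, 0.0789, 0.3275]
ee_rot: [[-0.691, -0.723, -0.003], [-0.723, 0.691, -0.001], [0.003, 0.001, -1.0]]
wrist_force: [-0.4, 0.2, -1.7]
gripper_width: 0.57
```

```bash
cat > go.py <<'E'
from h import *
import sys
s=telemetry.sense();R0=s["ee_rot"];h=np.array(eval(sys.argv[1]))
d=h-s["tcp_pos"];y=np.degrees(np.arctan2(R0[1,0],R0[0,0]));dy=(y-(float(sys.argv[2])if len(sys.argv)>2 else 167)+180)%360-180
print(s["time_s"],s["tcp_pos"].round(4),y.round(2),"shift",(R0.T@d/.12).round(3),"turn",round(np.radians(dy)/2,3),"F",s["wrist_force"].round(1),"M",s["moment"].round(2),s["gripper_width"].round(3))
E
python3 go.py "[.6319,.2291,.312]"
```

```text
Traceback (most recent call last):
  File "go.py", line 5, in <module>
    print(s["time_s"],s["tcp_pos"].round(4),y.round(2),"shift",(R0.T@d/.12).round(3),"turn",round(np.radians(dy)/2,3),"F",s["wrist_force"].round(1),"M",s["moment"].round(2),s["gripper_width"].round(3))
                                                                                                                                                                             ^^^^^^^^^^^^^^^^^^^^^^^^
AttributeError: 'float' object has no attribute 'round'
```

```bash
sed -i 's/s\["gripper_width"\].round(3)/round(s["gripper_width"],3)/' go.py; python3 go.py "[.6319,.2291,.327]"
```

```text
6.925 [0.5746 0.0789 0.3275] -133.7 shift [-1.235  0.52   0.002] turn 0.517 F [-0.4  0.2 -1.7] M [ 0.06 -0.05 -0.01] 0.57
```

Call:
drive_tool(
  series=[
    [-0.2, 0.1, 0, 0.07],
    [-0.4, 0.2, 0, 0.16],
    [-0.6, 0.3, 0, 0.25],
    [-0.8, 0.4, 0, 0.34],
    [-1, 0.52, 0, 0.43],
    [-1, 0.52, 0, 0.517],
    [-1, 0.52, 0, 0.517],
    [-1, 0.52, 0, 0.517],
  ],
)

```text
time_s: 7.92
tcp_pos: [0.6128, 0.2083, 0.3287]
ee_rot: [[-0.975, 0.222, -0.001], [0.222, 0.975, -0.001], [0.001, -0.001, -1.0]]
wrist_force: [-0.2, 0.2, -1.4]
gripper_width: 0.572
```

```bash
python3 go.py "[.6319,.2291,.312]"
```

```text
7.925 [0.6128 0.2083 0.3287] 167.15 shift [-0.116  0.204  0.139] turn 0.001 F [-0.2  0.2 -1.4] M [-0.07 -0.17 -0.04] 0.572
```

Call:
drive_tool(
  series=[
    [-0.06, 0.1, 0.07, 0],
    [-0.116, 0.204, 0.139, 0.001],
    [-0.116, 0.204, 0.139, 0.001],
    [-0.116, 0.204, 0.139, 0.001],
  ],
)

```text
time_s: 8.43
tcp_pos: [0.6321, 0.2295, 0.3119]
ee_rot: [[-0.974, 0.227, -0.001], [0.227, 0.974, -0.001], [0.001, -0.001, -1.0]]
wrist_force: [-0.3, -1.7, -1.6]
gripper_width: 0.577
```

```bash
python3 go.py "[.6319,.2291,.312]"; python3 - <<'E'
from h import *
s,c=snap("wrist","w3")
im=cv2.resize(c["color"][0:300,120:520],(800,600),interpolation=cv2.INTER_CUBIC)
R,t=bedT([.5598,.2457,np.radians(-13.0)])
for q in [(0,-37,36),(0,-19,36),(0,19,36),(0,37,36),(-22,-37,36),(-22,-19,36),(-22,19,36),(-22,37,36),(-22,0,25),(-85,-50,0),(-85,50,0)]:
    u=(proj(c,s,R@(np.array(q)/1e3)+t)-[120,0])*2
    cv2.drawMarker(im,tuple(int(v) for v in u),(255,0,255),cv2.MARKER_CROSS,10,1)
cv2.imwrite("pics/w3c.png",im)
E
```

```text
8.425 [0.6321 0.2295 0.3119] 166.89 shift [ 0.001 -0.003 -0.001] turn -0.001 F [-0.3 -1.7 -1.6] M [-0.03 -0.06  0.01] 0.577
```

View pics/w3c.png

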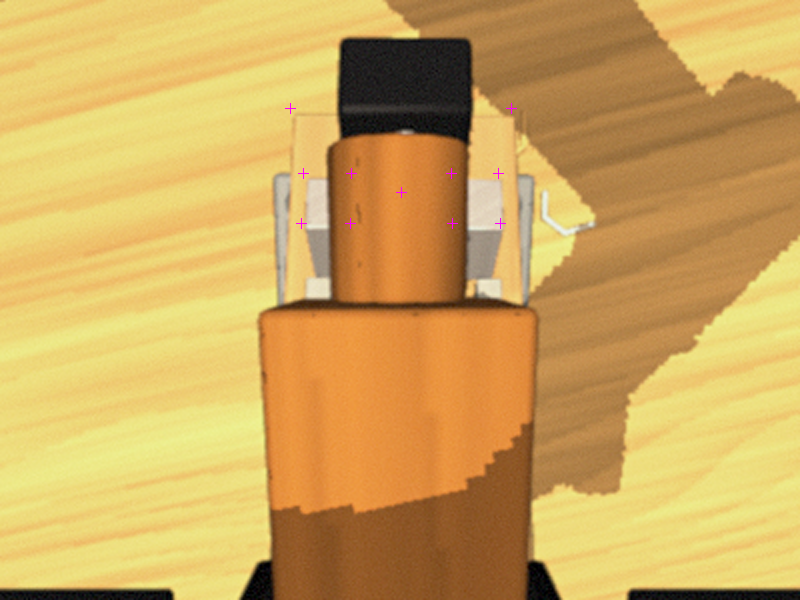

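Call:
drive_tool(
  series=[
    [0, 0.018, 0.1, 0],
    [0, 0.018, 0.2, 0],
    [0, 0.018, 0.27, 0],
    [0, 0.018, 0.27, 0],
  ],
)

```text
time_s: 8.98
tcp_pos: [0.6321, 0.2312, 0.2786]
ee_rot: [[-0.974, 0.227, -0.002], [0.227, 0.974, -0.001], [0.002, -0.002, -1.0]]
wrist_force: [0.1, 0.2, -2.3]
gripper_width: 0.572
```

Call:
drive_tool(
  series=[
    [0, 0, 0.03, 0],
    [0, 0, 0.06, 0],
    [0, 0, 0.09, 0],
    [0, 0, 0.12, 0],
    [0, 0, 0.12, 0],
  ],
)

```text
time_s: 9.6
tcp_pos: [0.6323, 0.2314, 0.2651]
ee_rot: [[-0.974, 0.227, -0.001], [0.227, 0.974, -0.0], [0.001, -0.001, -1.0]]
wrist_force: [-1.1, 0.0, -2.0]
gripper_width: 0.57
```

```bash
python3 go.py "[.6324,.2312,.227]"; python3 - <<'E'
from h import *
s,c=snap("wrist","w4")
s,d=snap("side","s4")
E
```

```text
9.6 [0.6323 0.2314 0.2651] 166.86 shift [-0.001 -0.001  0.318] turn -0.001 F [-1.1  0.  -2. ] M [ 0.   -0.16  0.01] 0.57
```

Call:
drive_tool(
  series=[
    [0, 0, 0.03, 0],
    [0, 0, 0.06, 0],
    [0, 0, 0.09, 0],
    [0, 0, 0.12, 0],
    [0, 0, 0.14, 0],
    [0, 0, 0.14, 0],
  ],
)

```text
time_s: 10.45
tcp_pos: [0.6327, 0.2317, 0.2488]
ee_rot: [[-0.974, 0.227, 0.001], [0.227, 0.974, 0.0], [-0.001, 0.001, -1.0]]
wrist_force: [0.8, -0.0, 1.8]
gripper_width: 0.57
```

```bash
python3 go.py "[.6324,.2312,.227]"; python3 - <<'E'
from h import *
s,c=snap("wrist","w5");s,e=snap("side","s5")
im=np.hstack([cv2.resize(c["color"][0:320,200:440],(400,533)),cv2.resize(e["color"][130:250,210:300],(400,533),interpolation=cv2.INTER_CUBIC)])
cv2.imwrite("pics/c5.png",im)
E
```

```text
10.45 [0.6327 0.2317 0.2488] 166.88 shift [ 0.002 -0.005  0.182] turn -0.001 F [ 0.8 -0.   1.8] M [ 0.09 -0.73  0.08] 0.57
```

View pics/c5.png

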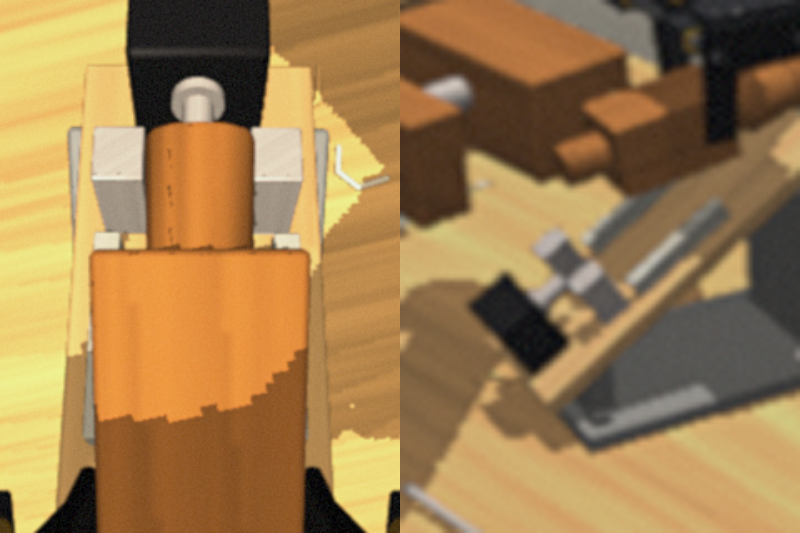

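Call:
drive_tool(
  series=[
    [0, 0, 0.03, 0],
    [0, 0, 0.06, 0],
    [0, 0, 0.09, 0],
    [0, 0, 0.12, 0],
    [0, 0, 0.14, 0],
    [0, 0, 0.14, 0],
  ],
)

```text
time_s: 11.3
tcp_pos: [0.6322, 0.2314, 0.2314]
ee_rot: [[-0.974, 0.227, -0.001], [0.227, 0.974, -0.0], [0.001, -0.001, -1.0]]
wrist_force: [-1.3, -0.1, 0.1]
gripper_width: 0.571
```

Call:
drive_tool(
  series=[
    [0, 0, 0.01, 0],
    [0, 0, 0.025, 0],
    [0, 0, 0.025, 0],
  ],
)

```text
time_s: 11.68
tcp_pos: [0.6325, 0.2314, 0.2289]
ee_rot: [[-0.974, 0.227, -0.0], [0.227, 0.974, -0.0], [0.0, -0.0, -1.0]]
wrist_force: [-0.7, 0.6, 1.5]
gripper_width: 0.572
```

```bash
python3 go.py "[.6324,.2312,.227]"; python3 - <<'E'
from h import *
s,c=snap("wrist","w6");s,e=snap("side","s6")
im=np.hstack([cv2.resize(c["color"][0:320,200:440],(400,533)),cv2.resize(e["color"][130:250,210:300],(400,533),interpolation=cv2.INTER_CUBIC)])
cv2.imwrite("pics/c6.png",im)
E
```

```text
11.675 [0.6325 0.2314 0.2289] 166.86 shift [ 0.    -0.002  0.016] turn -0.001 F [-0.7  0.6  1.5] M [-0.13 -0.25  0.02] 0.572
```

View pics/c6.png

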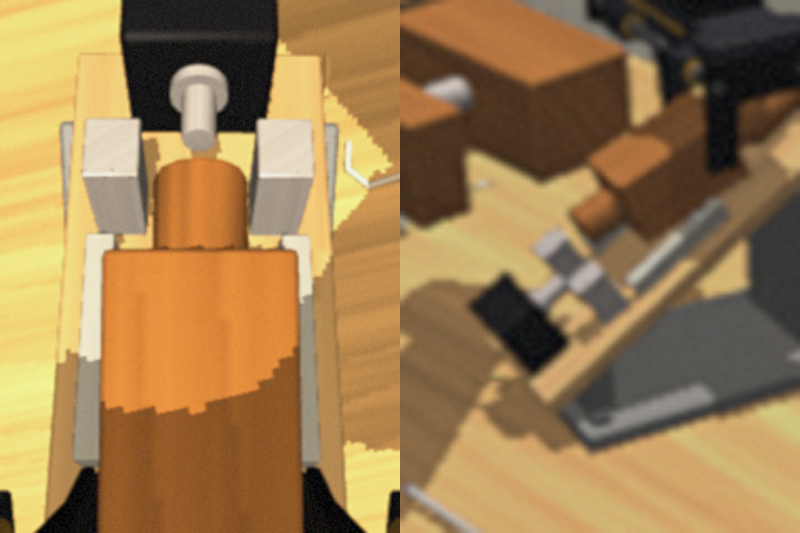

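```bash
cat >> h.py <<'E'
def pitch(s,c,vt,vs,x0=(.5,.006,.038)):
    """foot pitch (deg) and grasp x from rows of the tenon end's top (vt) and the shoulder's top edge (vs)"""
    R=s["ee_rot"];g=s["tcp_pos"]+R[:,2]*.051;u=-R[:,0]
    def f(q):
        t=q[0];X=np.cos(t)*u+np.sin(t)*np.array([0,0,1]);Z=-np.sin(t)*u+np.cos(t)*np.array([0,0,1])
        P=lambda x,z:proj(c,s,g+X*(x-q[1])+Z*(z-.038))[1]
        return [P(-.095,.039)-vt,P(-.065,.05)-vs]
    q=least_squares(f,x0[:2]).x;t=q[0];R2=np.cos(t)*u+np.sin(t)*np.array([0,0,1]);Z=-np.sin(t)*u+np.cos(t)*np.array([0,0,1])
    te=g+R2*(-.095-q[1])+Z*(.025-.038);Rb,tb=bedT([.5622,.2472,np.radians(-13)])
    print("pitch",np.degrees(t).round(1),"gx",q[1].round(4),"tenon in bed",(Rb.T@(te-tb)).round(4))
E
python3 - <<'E'
from h import *
s,c=pickle.load(open("w6.pkl","rb"));pitch(s,c,96,150)
s,c=pickle.load(open("w5.pkl","rb"));pitch(s,c,75,150)
E
```

```text
pitch 22.6 gx 0.0067 tenon in bed [0.0078 0.0006 0.0444]
pitch 8.1 gx 0.0056 tenon in bed [0.0238 0.001  0.0863]
```

```bash
python3 - <<'E'
from h import *
for f,w,w2 in (("w6",194*.6,(246-154)*.6),("w5",218*.6,105*.6)):
    s,c=pickle.load(open(f+".pkl","rb"))
    o,A=pose(c,s);vs=150
    D=.05*c["fx"]/w
    up=-(vs-c["cy"])/c["fy"]*D
    P=o+A@np.array([0,up,-D]);g=s["tcp_pos"]+s["ee_rot"][:,2]*.051
    d=P-g;print(f,D,"shoulder top rel grasp horiz, vert",-(d@s["ee_rot"][:,0]),d[2])
    D=.028*c["fx"]/w2; v=(100 if f=="w6" else 79) +0
    P=o+A@np.array([0,-(v+4-c["cy"])/c["fy"]*D,-D]);d=P-g;print("  tenon",-(d@s["ee_rot"][:,0]),d[2])
E
```

```text
w6 0.15798353688725197 shoulder top rel grasp horiz, vert -0.0707886411220878 -0.01771120685246813
  tenon -0.09195119529094252 -0.0537486341682413
w5 0.14059085392718754 shoulder top rel grasp horiz, vert -0.07152839989798442 0.00014966317720477296
  tenon -0.09911475113062529 -0.03185632443357653
```

Call:
drive_tool(
  series=[
    [0, 0, 0.008, 0],
    [0, 0, 0.016, 0],
    [0, 0, 0.024, 0],
    [0, 0, 0.024, 0],
  ],
)

```text
time_s: 12.28
tcp_pos: [0.6325, 0.2315, 0.2271]
ee_rot: [[-0.974, 0.227, 0.001], [0.227, 0.974, -0.0], [-0.001, 0.0, -1.0]]
wrist_force: [-2.2, 0.2, 5.3]
gripper_width: 0.569
```

```bash
cat >> h.py <<'E'
def rows(s,c):
    """rows of tenon-end top and shoulder top edge on the tenon's centre column: brown mask and brightness steps"""
    u=320;im=c["color"][:,u-6:u+7].mean(1);h=cv2.cvtColor(im[None].astype(np.uint8),cv2.COLOR_BGR2HSV)[0].astype(int)
    print("tenon/steps",[(v,h[v].tolist()) for v in range(70,200,3)])
E
python3 go.py "[.6324,.2312,.227]"; python3 - <<'E'
from h import *
s,c=snap("wrist","w7")
for f in("w6","w7"):
    c=pickle.load(open(f+".pkl","rb"))[1]
    g=cv2.cvtColor(c["color"],cv2.COLOR_BGR2GRAY)[:,314:327].mean(1);print([int(v) for v in g[60:190:2]])
E
```

```text
12.275 [0.6325 0.2315 0.2271] 166.88 shift [ 0.    -0.002  0.001] turn -0.001 F [-2.2  0.2  5.3] M [-0.3   0.19 -0.07] 0.569
[206, 206, 206, 207, 205, 205, 205, 205, 207, 176, 160, 159, 156, 153, 150, 147, 150, 148, 142, 147, 147, 149, 148, 148, 148, 148, 148, 148, 149, 149, 148, 148, 148, 148, 148, 148, 148, 148, 149, 148, 147, 148, 149, 146, 108, 108, 146, 149, 150, 150, 150, 150, 150, 152, 150, 151, 152, 152, 151, 151, 151, 153, 152, 152, 152]
[206, 206, 206, 206, 206, 205, 205, 205, 202, 166, 161, 158, 156, 153, 149, 146, 150, 177, 196, 141, 147, 145, 148, 147, 146, 147, 148, 147, 147, 148, 147, 147, 148, 147, 147, 147, 147, 148, 147, 148, 147, 148, 147, 148, 135, 111, 139, 149, 150, 148, 149, 150, 149, 150, 150, 151, 150, 151, 150, 150, 150, 151, 151, 151, 152]
```

Call:
drive_tool(
  series=[
    [0, 0, 0.015, 0],
    [0, 0, 0.03, 0],
    [0, 0, 0.04, 0],
    [0, 0, 0.04, 0],
  ],
)

```text
time_s: 12.82
tcp_pos: [0.6318, 0.2317, 0.2247]
ee_rot: [[-0.974, 0.226, 0.001], [0.226, 0.974, 0.0], [-0.001, 0.0, -1.0]]
wrist_force: [-7.1, 0.2, 13.9]
gripper_width: 0.575
```

```bash
python3 go.py "[.6324,.2312,.227]"; python3 - <<'E'
from h import *
s,c=snap("wrist","w8")
g=cv2.cvtColor(c["color"],cv2.COLOR_BGR2GRAY)[:,314:327].mean(1);print([int(v) for v in g[60:190:2]])
E
```

```text
12.825 [0.6318 0.2317 0.2247] 166.93 shift [-0.006 -0.003 -0.019] turn -0.001 F [-7.1  0.2 13.9] M [-0.03  1.87 -0.08] 0.575
[208, 208, 207, 207, 206, 206, 207, 204, 209, 180, 162, 159, 157, 155, 152, 148, 148, 160, 197, 219, 218, 155, 141, 143, 144, 143, 144, 144, 145, 145, 146, 145, 146, 144, 145, 144, 144, 144, 145, 144, 144, 145, 145, 144, 127, 97, 135, 147, 146, 147, 147, 147, 147, 148, 147, 148, 146, 148, 148, 148, 148, 150, 148, 149, 150]
```

```bash
python3 - <<'E'
from h import *
for f,v in(("w6",96),("w7",98.5),("w8",102)):
    s,c=pickle.load(open(f+".pkl","rb"));pitch(s,c,v,151)
E
```

```text
pitch 21.9 gx 0.0061 tenon in bed [0.0085 0.0006 0.0455]
pitch 23.8 gx 0.0066 tenon in bed [0.0069 0.0007 0.0407]
pitch 26.4 gx 0.0074 tenon in bed [0.0043 0.0006 0.0345]
```

Call:
drive_tool(
  series=[
    [0, 0, 0.01, 0],
    [0, 0, 0.02, 0],
    [0, 0, 0.03, 0],
    [0, 0, 0.03, 0],
    [0, 0, 0.03, 0],
  ],
)

```text
time_s: 13.5
tcp_pos: [0.6312, 0.2318, 0.2217]
ee_rot: [[-0.974, 0.226, -0.0], [0.226, 0.974, -0.0], [0.0, -0.0, -1.0]]
wrist_force: [-9.6, 0.6, 17.1]
gripper_width: 0.57
```

```bash
cat > chk.py <<'E'
from h import *
import sys
s,c=snap("wrist",sys.argv[1])
g=cv2.cvtColor(c["color"],cv2.COLOR_BGR2GRAY)[:,314:327].mean(1)
v=next(i for i in range(95,150) if g[i]<165 and g[i+3]<165 and g[i-4]>180);w=v+20+int(np.argmin(g[v+20:v+80]))
print(v,w,s["tcp_pos"].round(4),s["wrist_force"].round(1));pitch(s,c,v,w)
E
python3 chk.py w9
```

```text
109 151 [0.6312 0.2318 0.2217] [-9.6  0.6 17.1]
pitch 31.7 gx 0.0097 tenon in bed [0.0006 0.0006 0.0227]
```

Call:
drive_tool(
  series=[
    [0, 0, -0.01, 0],
    [0.02, 0, 0.003, 0],
    [0.04, 0, 0.015, 0],
    [0.06, 0, 0.028, 0],
    [0.08, 0, 0.04, 0],
    [0.1, 0, 0.053, 0],
    [0.127, 0, 0.07, 0],
    [0.127, 0, 0.07, 0],
  ],
)

```text
time_s: 14.55
tcp_pos: [0.6192, 0.2358, 0.2141]
ee_rot: [[-0.974, 0.226, 0.007], [0.226, 0.974, 0.002], [-0.006, 0.004, -1.0]]
wrist_force: [-2.4, 0.3, 15.3]
gripper_width: 0.57
```

```bash
python3 chk.py w10; python3 - <<'E'
from h import *
s,c=pickle.load(open("w10.pkl","rb"));s,e=snap("side","s10")
im=np.hstack([cv2.resize(c["color"][0:320,200:440],(400,533)),cv2.resize(e["color"][130:250,210:300],(400,533),interpolation=cv2.INTER_CUBIC)])
cv2.imwrite("pics/c10.png",im)
E
```

```text
102 151 [0.6192 0.2358 0.2141] [-2.4  0.3 15.3]
pitch 26.6 gx 0.0074 tenon in bed [-0.0125  0.0019  0.0314]
```

View pics/c10.png

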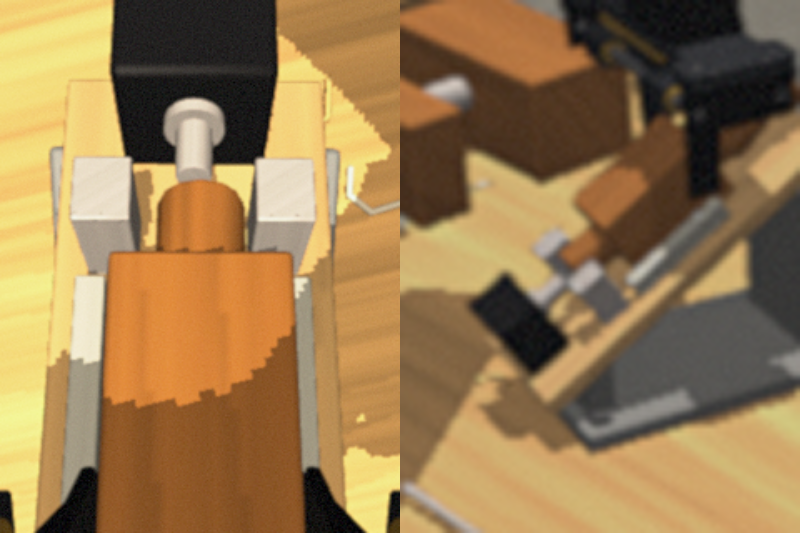

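Call:
drive_tool(
  series=[
    [0, -0.008, -0.01, 0],
    [0, -0.016, -0.015, 0],
    [0, -0.016, -0.015, 0],
  ],
)

```text
time_s: 15.02
tcp_pos: [0.6181, 0.2345, 0.2135]
ee_rot: [[-0.974, 0.226, 0.004], [0.226, 0.974, 0.003], [-0.004, 0.004, -1.0]]
wrist_force: [-2.3, 2.5, 8.6]
gripper_width: 0.568
```

```bash
python3 go.py "[.6324,.2312,.227]";python3 - <<'E'
from h import *
s,c=pickle.load(open("w10.pkl","rb"));pitch(s,c,109,151)
s,c=snap("wrist","w11")
g=cv2.cvtColor(c["color"],cv2.COLOR_BGR2GRAY)[:,305:312].mean(1);print([int(v) for v in g[96:160:2]])
h=cv2.cvtColor(c["color"],cv2.COLOR_BGR2HSV)
for v in(125,140,170): print(v,np.flatnonzero((h[v,:,0]<14)&(h[v,:,1]>150))[[0,-1]])
g=cv2.cvtColor(c["color"],cv2.COLOR_BGR2HSV)[120,230:400];print(g[::3,1].tolist())
E
```

```text
15.025 [0.6181 0.2345 0.2135] 166.92 shift [-0.123  0.    -0.112] turn -0.001 F [-2.3  2.5  8.6] M [ 0.72  0.39 -0.09] 0.568
pitch 32.0 gx 0.0097 tenon in bed [-0.014   0.0019  0.0218]
[113, 108, 146, 189, 188, 179, 181, 145, 128, 131, 131, 132, 132, 133, 132, 132, 133, 134, 134, 134, 135, 134, 138, 136, 135, 137, 131, 111, 134, 153, 152, 152]
125 [298 344]
140 [295 312]
170 [332 375]
[124, 66, 35, 124, 116, 72, 38, 38, 40, 39, 37, 33, 33, 38, 37, 35, 36, 34, 99, 138, 141, 123, 145, 187, 181, 187, 183, 186, 192, 187, 190, 186, 183, 182, 181, 191, 182, 195, 144, 112, 109, 89, 47, 39, 38, 34, 36, 38, 35, 36, 39, 36, 37, 35, 119, 130, 125]
```

Call:
drive_tool(
  series=[
    [0, 0, 0, 0],
    [0, 0, 0, 0],
    [0, 0, 0, 0],
  ],
  fingers=60,
)

```text
time_s: 15.45
tcp_pos: [0.6179, 0.2334, 0.2125]
ee_rot: [[-0.974, 0.227, 0.003], [0.227, 0.974, 0.001], [-0.002, 0.002, -1.0]]
wrist_force: [0.1, 0.9, 6.7]
gripper_width: 0.684
```

```bash
python3 go.py "[.6324,.2312,.227]";python3 - <<'E'
from h import *
s,c=snap("wrist","w12")
g=cv2.cvtColor(c["color"],cv2.COLOR_BGR2GRAY)
print([int(v) for v in g[60:170:2,305:312].mean(1)])
h=cv2.cvtColor(c["color"],cv2.COLOR_BGR2HSV)
print(h[120,230:400:3,1].tolist())
E
```

```text
15.45 [0.6179 0.2334 0.2125] 166.9 shift [-0.122  0.01  -0.121] turn -0.001 F [0.1 0.9 6.7] M [ 0.18 -0.04  0.04] 0.684
[23, 37, 96, 153, 174, 170, 158, 156, 157, 156, 152, 152, 152, 137, 101, 52, 82, 120, 127, 128, 129, 130, 130, 129, 130, 131, 131, 130, 133, 134, 134, 134, 134, 135, 122, 132, 152, 152, 151, 151, 152, 152, 153, 152, 152, 152, 152, 152, 153, 152, 153, 153, 152, 152, 153]
[121, 129, 32, 54, 126, 122, 56, 41, 38, 39, 36, 39, 36, 35, 37, 38, 38, 41, 46, 127, 134, 143, 134, 177, 190, 192, 184, 190, 181, 179, 189, 185, 185, 191, 187, 180, 180, 178, 172, 172, 129, 113, 67, 51, 38, 35, 38, 35, 38, 36, 37, 38, 38, 36, 39, 118, 133]
```

Call:
drive_tool(
  series=[
    [0, 0, -0.05, 0],
    [0, 0, -0.15, 0],
    [0, 0, -0.3, 0],
    [0, 0, -0.5, 0],
    [0, 0, -0.6, 0],
    [0, 0, -0.6, 0],
  ],
  fingers=80,
)

```text
time_s: 16.25
tcp_pos: [0.6173, 0.2331, 0.2839]
ee_rot: [[-0.974, 0.227, 0.001], [0.227, 0.974, 0.001], [-0.001, 0.001, -1.0]]
wrist_force: [0.1, 0.2, -1.2]
gripper_width: 0.919
```

```bash
python3 go.py "[.6324,.2312,.227]";python3 - <<'E'
from h import *
s,c=snap("wrist","w13");s2,e=snap("side","s13")
im=np.hstack([cv2.resize(c["color"][0:320,200:440],(400,533)),cv2.resize(e["color"][130:250,210:300],(400,533),interpolation=cv2.INTER_CUBIC)])
R,t=bedT([.5622,.2472,np.radians(-13)])
for q in [(-30,0,39),(0,-25,50),(0,25,50),(0,-37,36),(0,37,36),(-22,-19,36),(-22,19,36)]:
    u=(proj(c,s,R@(np.array(q)/1e3)+t)-[200,0])/.6
    cv2.drawMarker(im,tuple(int(v) for v in u),(255,0,255),cv2.MARKER_CROSS,8,1)
cv2.imwrite("pics/c13.png",im)
E
```

```text
16.25 [0.6173 0.2331 0.2839] 166.86 shift [-0.126  0.012  0.474] turn -0.001 F [ 0.1  0.2 -1.2] M [-0.06 -0.11  0.  ] 0.919
```

View pics/c13.png

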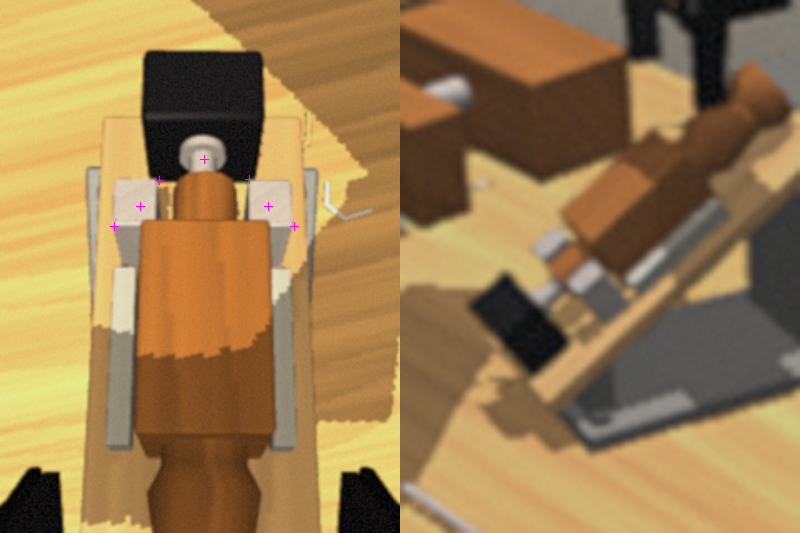

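```bash
python3 - <<'E'
from h import *
s=telemetry.sense();T=s["ee_rot"]
R,t=bedT([.5622,.2472,np.radians(-13)])
for x in(.185,.165,.160):
    g=R@[x,0,.027]+t+[0,0,.07]-.0095*T[:,0];print(x,g.round(4),(T.T@(g-s["tcp_pos"])/.12).round(3))
E
```

```text
0.185 [0.7104 0.213  0.2759] [-0.798  0.016  0.05 ]
0.165 [0.6939 0.2168 0.2653] [-0.656  0.015  0.139]
0.16 [0.6897 0.2177 0.2627] [-0.621  0.015  0.161]
```

Call:
drive_tool(
  series=[
    [0, 0, -0.2, 0],
    [0, 0, -0.4, 0],
    [-0.3, 0.016, -0.4, 0],
    [-0.6, 0.016, -0.4, 0],
    [-0.8, 0.016, -0.4, 0],
    [-0.8, 0.016, -0.4, 0],
    [-0.8, 0.016, -0.2, 0],
    [-0.8, 0.016, -0.05, 0],
    [-0.8, 0.016, 0.05, 0],
    [-0.8, 0.016, 0.05, 0],
  ],
  fingers=0,
)

```text
time_s: 17.6
tcp_pos: [0.7103, 0.2133, 0.2759]
ee_rot: [[-0.974, 0.227, -0.002], [0.227, 0.974, -0.001], [0.002, -0.002, -1.0]]
wrist_force: [0.2, 0.0, 0.3]
gripper_width: 0.009
```

```bash
python3 go.py "[.6939,.2168,.2653]"
```

```text
17.6 [0.7103 0.2133 0.2759] 166.89 shift [ 0.14  -0.002  0.089] turn -0.001 F [0.2 0.  0.3] M [-0.07 -0.14 -0.01] 0.009
```

Push down-slope in small steps.

Call:
drive_tool(
  series=[
    [0.04, 0, 0.025, 0],
    [0.08, 0, 0.05, 0],
    [0.11, 0, 0.069, 0],
    [0.13, 0, 0.081, 0],
    [0.14, 0, 0.0875, 0],
    [0.15, 0, 0.094, 0],
    [0.15, 0, 0.094, 0],
  ],
)

```text
time_s: 18.48
tcp_pos: [0.6937, 0.2172, 0.266]
ee_rot: [[-0.974, 0.227, 0.0], [0.227, 0.974, 0.0], [-0.0, 0.0, -1.0]]
wrist_force: [-0.8, 0.2, 0.2]
gripper_width: 0.003
```

Call:
drive_tool(
  series=[
    [0.01, 0, 0.006, 0],
    [0.02, 0, 0.0125, 0],
    [0.03, 0, 0.019, 0],
    [0.03, 0, 0.019, 0],
  ],
)

```text
time_s: 18.98
tcp_pos: [0.69, 0.218, 0.2636]
ee_rot: [[-0.974, 0.227, 0.0], [0.227, 0.974, -0.0], [-0.0, 0.0, -1.0]]
wrist_force: [0.9, -0.0, 0.9]
gripper_width: 0.008
```

Call:
drive_tool(
  series=[
    [0.01, 0, 0.006, 0],
    [0.02, 0, 0.0125, 0],
    [0.02, 0, 0.0125, 0],
    [0.02, 0, 0.0125, 0],
  ],
)

```text
time_s: 19.48
tcp_pos: [0.6889, 0.2183, 0.2632]
ee_rot: [[-0.974, 0.227, 0.004], [0.227, 0.974, 0.0], [-0.003, 0.001, -1.0]]
wrist_force: [5.6, -1.6, 3.6]
gripper_width: 0.005
```

Call:
drive_tool(
  series=[
    [0.01, 0, 0.006, 0],
    [0.02, 0, 0.0125, 0],
    [0.02, 0, 0.0125, 0],
    [0.02, 0, 0.0125, 0],
  ],
)

```text
time_s: 19.98
tcp_pos: [0.6882, 0.2185, 0.2633]
ee_rot: [[-0.974, 0.227, 0.009], [0.227, 0.974, 0.001], [-0.009, 0.003, -1.0]]
wrist_force: [7.8, -2.8, 4.7]
gripper_width: 0.006
```

Call:
drive_tool(
  series=[
    [-0.03, 0, -0.02, 0],
    [-0.1, 0, -0.06, 0],
    [-0.25, 0, -0.16, 0],
    [-0.25, 0, -0.4, 0],
    [-0.25, 0, -0.7, 0],
    [0.1, 0, -0.7, 0],
    [0.5, 0, -0.7, 0],
    [0.85, 0, -0.7, 0],
    [0.85, 0, -0.7, 0],
    [0.85, 0, -0.7, 0],
  ],
)

```text
time_s: 21.22
tcp_pos: [0.5861, 0.2426, 0.3443]
ee_rot: [[-0.974, 0.227, -0.001], [0.227, 0.974, -0.0], [0.001, -0.0, -1.0]]
wrist_force: [-0.4, 0.5, 0.3]
gripper_width: 0.001
```

```bash
python3 - <<'E'
from h import *
s,c=snap("wrist","w14");s2,e=snap("side","s14");print(s["time_s"],s["tcp_pos"],s["wrist_force"])
im=np.hstack([cv2.resize(c["color"][20:260,220:420],(450,540),interpolation=cv2.INTER_CUBIC),cv2.resize(e["color"][130:250,210:287],(346,540),interpolation=cv2.INTER_CUBIC)])
R,t=bedT([.5622,.2472,np.radians(-13)])
for q in [(-30,0,39),(0,-25,50),(0,25,50),(0,-37,36),(0,37,36)]:
    u=(proj(c,s,R@(np.array(q)/1e3)+t)-[220,20])*2.25
    cv2.drawMarker(im,tuple(int(v) for v in u),(255,0,255),cv2.MARKER_CROSS,8,1)
cv2.imwrite("pics/c14.png",im)
E
```

```text
21.225 [0.58609977 0.24257388 0.34425396] [-0.37910874  0.49933997  0.29030816]
```

```bash
python3 - <<'E'
from h import *
R,t=bedT([.5622,.2472,np.radians(-13)])
for f in("w13","w14"):
    s,c=pickle.load(open(f+".pkl","rb"))
    pr=lambda x,y,z:proj(c,s,R@(np.array([x,y,z])/1e3)+t).round(1)
    sh,shu,tn=pr(0,0,50),pr(5,0,50),pr(-30,0,39);print(f,"shoulder home",sh,"5mm up",shu,"tenon end",tn,"cheek uphill/downhill top",pr(0,28,36),pr(-22,28,36))
    g=cv2.cvtColor(c["color"],cv2.COLOR_BGR2GRAY).astype(int);h=cv2.cvtColor(c["color"],cv2.COLOR_BGR2HSV)
    u=int(sh[0]);a,b=int(tn[1])-20,int(sh[1])+25
    print(" rows from",a,"gray",g[a:b,u-4:u+5].mean(1).astype(int).tolist());print(" hue",h[a:b,u,0].tolist())
    u=int(pr(0,28,36)[0]);v=int(pr(-22,28,36)[1])-8;print(" cheek col rows from",v,g[v:v+45,u-3:u+4].mean(1).astype(int).tolist())
E
```

```text
w13 shoulder home [322.8 124. ] 5mm up [322.8 130.8] tenon end [322.5  95.5] cheek uphill/downhill top [363.5 135.8] [362.5 108. ]
 rows from 75 gray [21, 21, 18, 20, 12, 50, 125, 190, 207, 205, 199, 177, 148, 141, 151, 173, 193, 197, 195, 197, 196, 195, 196, 195, 196, 197, 191, 170, 134, 126, 128, 128, 130, 129, 129, 130, 128, 130, 130, 130, 129, 129, 129, 129, 130, 130, 128, 128, 129, 129, 129, 129, 130, 130, 129, 128, 117, 110, 125, 133, 132, 132, 132, 132, 133, 131, 132, 131, 131, 132, 132, 132, 132, 133]
 hue [60, 110, 38, 94, 170, 9, 16, 17, 17, 19, 18, 16, 15, 17, 15, 16, 19, 17, 15, 16, 18, 17, 17, 17, 16, 17, 15, 13, 13, 14, 15, 14, 14, 14, 15, 14, 14, 14, 14, 13, 14, 14, 14, 15, 14, 14, 14, 14, 14, 14, 14, 14, 14, 15, 14, 15, 13, 14, 14, 14, 14, 14, 14, 14, 14, 14, 14, 14, 14, 14, 14, 14, 14, 13]
 cheek col rows from 100 [194, 194, 192, 194, 193, 194, 193, 185, 182, 201, 207, 206, 203, 203, 202, 201, 201, 203, 202, 203, 203, 204, 203, 205, 207, 209, 208, 208, 207, 204, 205, 203, 195, 188, 191, 180, 142, 126, 130, 130, 130, 129, 131, 130, 130]
w14 shoulder home [320.  167.4]
[... 297 characters left out ...]
 134, 133, 132, 133, 132, 133, 134, 125, 106, 100, 124, 136, 138, 137, 137, 137, 135, 137, 136, 137, 136, 138, 137, 137, 138, 137, 136, 139, 138, 137, 139, 139, 136]
 hue [0, 10, 60, 150, 34, 65, 11, 20, 13, 16, 18, 16, 17, 16, 16, 17, 18, 19, 19, 17, 16, 13, 13, 15, 14, 14, 14, 14, 14, 14, 14, 15, 15, 14, 14, 14, 13, 14, 14, 13, 13, 14, 14, 14, 14, 16, 13, 14, 13, 13, 14, 14, 13, 14, 14, 14, 14, 13, 15, 14, 14, 15, 14, 14, 14, 14, 13, 14, 14, 14]
 cheek col rows from 144 [200, 200, 200, 201, 200, 200, 195, 176, 172, 205, 215, 211, 211, 210, 209, 209, 210, 211, 210, 210, 211, 213, 212, 207, 200, 196, 195, 187, 184, 186, 185, 168, 139, 135, 135, 136, 136, 132, 130, 120, 104, 99, 101, 101, 98]
```

```bash
python3 -c "
from station import order;print(order.finish_job())"
```

```text
the job is handed in; nothing more can be done
None
```

The tenoned foot is lying in the sloping seat, tenon downhill between the cheeks and shoulder against them. I handed the job in at about 21 s of the 38 s allowed. The station gives no verdict, so the result below rests on my own checks.

**What I did:**
1. I gripped the foot across its square block and lifted it.
2. I tilted it in the fingers by pressing it onto the slope until it lay flat.
3. I slid it part of the way down and let go. It ran on by itself to the pin and stopped about 6.5 mm short of home.
4. I pushed it home with the closed fingers on the disc end, then backed off.

**Last checks:**
- **Push:** resistance was about 1 N while the foot moved, then rose to about 9 N at the position I had worked out for home.
- **Position after backing off:** in the wrist camera the shoulder edge and the tenon end are each within about 1 px, roughly 1 mm, of where they should be when home. The cheeks also match their predicted positions within 1 px.
- **Pin:** its travel can't be read directly. From the foot's position it should be pressed in by about 7–8 mm.
- **Robot:** it stands clear, with wrist force near zero.

**Went wrong or not confirmed:**
- After I opened the fingers, their tips rested on the rails with about 7 N until I raised them.
- One automatic reading of the foot's tilt was wrong because the pin was taken for the tenon. I corrected it from the picture.
- My picture limit was used up, so the final check was by pixel measurements only, and I did not look at the bystander objects again at the end.

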